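Find the heavy side of a blower wheel on the balancing stand

ROBOT

A 7-joint arm with a two-finger parallel gripper is mounted at the origin on a cart in front of the work surface, level with it; the furniture and walls round the work are solid. World frame = base frame: x ahead of the robot, y to its left, z up, the work surface at z = 0. Lengths are in mm, angles in rad, forces in N, time in s.
With the tool pointing down it reaches from about 400 to 875 mm from the base axis. Payload 4.4 kg.
Tool frame: the origin (TCP) lies between the finger pads; the fingertips stand ctrl.finger_overhang ahead of it and the grasp point (between the pads) lies 11 mm behind it (ctrl.finger_overhang is the distance from the TCP to the fingertips, in mm); z points along the fingers, y is the direction in which the jaws open and shut (so a half turn about z gives the same grasp; the last joint's range is limited). The gripper opens to 85 mm and grips with 20 to 120 N. Pads are 22 mm wide; open, the fingers measure 114 mm over their backs; the gripper's body (76 mm by 85 mm) begins 54 mm behind the grasp point. The pads swing forward as they close: fully open they stand 13 mm farther back than shut.
Start: joints at [1.226, 0.628, 0.038, 1.517, -0.027, 0.996, -0.02], TCP at [178.909, -624.907, 239.313] pointing down, gripper open.
Joint ranges: [-3.06, 3.06], [-0.37, 2.12], [-1.25, 1.32], [0.18, 2.47], [-1.1, 4.24], [0.23, 1.98], [-2.94, 2.94]. Speed limits (rad/s): [2.57, 2.57, 3.14, 3.14, 3.14, 3.14, 3.14].

INTERFACE

Orientations are given as [roll, pitch, yaw] about the fixed x, y, z axes, in that order (R = Rz(yaw) Ry(pitch) Rx(roll)).
In Python, from cell import ctrl gives the robot as it stands. The module is installed in compiled form; this text tells all that it offers.
- The arm moves only by the tool step_arm, never from a script. Its argument "deltas" is a list that holds one entry, the list of rows, each a list of 7 numbers: the opening, from 0 (shut) to 1 (fully open), then the shift along the world's x, y, z in mm, then the turn, a rotation vector about the world's x, y, z in rad. In form: [[[grip, tx, ty, tz, rx, ry, rz], ...]]. A call has 1 to 10 rows; each row shifts and turns the commanded pose from where the row before left it; what a row does not reach is not made up. A row lasts 1/12 s, in which the tool goes at most 41.7 mm and 7.16 degrees, less where a joint would pass 70% of its speed; a pose out of reach is approached as far as the arm can. A call is refused whole if a number of a shift passes 41.7 or a number of a turn 0.125, either way. A call with a gripper value outside its range is refused whole. The fingers move at their own pace and stop on an object; the grip force is fixed at half the most. Time passes only in rows, so rows that do not move let the fingers close. It gives the time, the measured TCP pose, the force and the opening at its end, in the units of the state.
- ctrl.read_state(): the state, without advancing time (a new reading comes with each control period).
- ctrl.get_image(name): name is "side" or "top"; returns (picture, depth): 480x640x3 uint8, red, green, blue; 480x640 float32, mm along the optical axis (not along the pixel's ray), 0 where there is no reading.
- ctrl.camera_info(name): a dict with "intrinsics" (3x3 intrinsics, pixels), "rvec" (rotation vector, rad) and "tvec" (3), from world to camera coordinates, as OpenCV has them. Camera axes: x right, y down, z forward; pixel columns grow to the right and rows downward; lengths in mm; the calibration is good to about 2 mm. A picture is of the moment at which its call begins. camera_info takes no time and is no camera call.
- ctrl.finish_job(): hands the job in, once; it reports no verdict.
The state is a dict: "clock": time; "qpos": joint angles; "qd": joint speeds; "tau": joint torques, N m; "eef_pos": TCP position; "tool_rot": TCP orientation; "force": force on the tool from outside, world axes, zero at the start; "torque": the same for the moment, N m; "width": finger opening in mm.
Only numpy, scipy, OpenCV 4.12 (cv2) and the standard library are available. Lean on these libraries where they do the work, as an engineer would, in place of code of your own. Each camera call takes 0.05 s, during which the arm holds its last target.

TASK

The blower wheel on the grey balancing stand is out of balance. Spin it by hand to find out which side of it is heavy, then turn the heavy side straight down and finish while still gripping the wheel at rest in that position, so that I can mark its lowest point. Leave the flux bottle and the roll of orange tape where they are.

Things in the scene. Friction and masses are not known exactly. Their poses are not given: they have to be found in the camera images.
- balance_stand: Grey balancing stand, screwed down: base 130 x 104 mm, 16 mm high, two uprights carrying the wheel's axle. Origin on the bench under its centre; x axis along the axle (level, away from the robot within half a radian), z up. The axle lies 90 mm above the bench; the uprights reach 103 mm up and stand 34 to 48 mm from the wheel's mid plane.
- axle (a point): Centre of the blower wheel, on its axle, 90 mm above the bench, axes as the stand's. The wheel is a flat aluminium disc, 120 mm across, 16 mm thick along the stand's x axis, 0.37 kg; its rim reaches 150 mm above the bench. Pinch the rim's flat sides (50 to 60 mm radius) from above.
- wheel (a joint): Angle of the wheel about its axle (rad), 0 with the red paint mark straight up, growing clockwise as seen from the robot's side (about the stand's +x axis); no stops. A heavy spot in the casting, unseen, anywhere round the wheel, 36 mm from the axle, pulls down with 0.018 to 0.040 N m; the bearings drag with a steady 0.0125 N m.
- red_mark (a point): Red paint mark on the rim, at 60 mm radius; clockwise from it at quarter turns follow yellow, blue, black; they tell nothing of the weight. Let go with its heavy side well out, the wheel rolls down for 1 to 2 s and sticks 18 to 43 degrees short of the lowest point, on the side it came from, equally far on either side; within as much of the top it may stick too.
- flux_bottle: Small amber flux bottle with a black spout, 35 mm across, 102 mm high, loose on the bench; origin under its centre. To be left alone.
- heat_tape: Roll of orange tape lying flat, 58 mm across, 16 mm high, loose; origin under its centre. To be left alone.
Things that resemble listed ones, but are neither listed nor needed, are in the scene too. There is more than one size of the balance_stand; the one meant has the size given above.

How it is judged (in metres and radians):
On the way:
1. the wheel is turned by hand (contact force between the fingers and wheel above 0.2 N and (velocity of joint wheel above 0.05 rad/s or velocity of joint wheel below -0.05 rad/s)), for 0.1 s.
At the end, for the whole second after the job is handed in: the wheel's heavy spot (unseen, 36 mm from the axle) is within 12 degrees of straight below the axle, the fingers hold the wheel with more than 1 N, and it is at rest (under 0.15 rad/s) (z of casting_c0 in the frame of balance_stand below 0.07 m and y of casting_c0 in the frame of balance_stand between -0.0075 and 0.0075 m and contact force between the fingers and wheel above 1 N and velocity of joint wheel between -0.15 and 0.15 rad/s); the arm keeps its last pose, push and grip.
It fails at once if the flux bottle is moved by more than 30 mm (distance of flux_bottle from where it was at the start of the episode above 0.03 m).
It fails at once if the roll of orange tape is moved by more than 30 mm (distance of heat_tape from where it was at the start of the episode above 0.03 m).
It also fails if it takes over 67 s, if anything falls off the work surface, if the arm or the gripper's body presses on something with over 40 N, if the wrist force passes 120 N, or if a joint passes its speed limit or range.

## Working session

There is one attempt and no reset: what is moved stays moved. The work goes in short steps, Python scripts to look and compute and a tool call to move; the robot and the scene stay as the last step left them, time stands still between calls to the robot, and variables do not carry over. Pictures are saved under pics/ and viewed, and the job is handed in when it is done.

Besides the shell and the picture viewer there is one more tool, called after "Request:" as name([rows], argument=value, ...), one row to a line, values as JSON. step_arm: Moves the arm, as the interface text tells. Its arguments: {"type":"object","properties":{"deltas":{"type":"array"}},"required":["deltas"]}

```bash
mkdir -p pics; ls; python3 - <<'E'
from cell import ctrl
import cv2,numpy as np
print(ctrl.read_state(), ctrl.finger_overhang)
for n in("side","top"):
    p,d=ctrl.get_image(n); cv2.imwrite(f"pics/{n}0.png",p[:,:,::-1]); np.save(f"pics/{n}0.npy",d)
    print(n,ctrl.camera_info(n))
E
```

```text
pics
{'clock': 0.0, 'qpos': array([ 1.22620008,  0.62937095,  0.03840848,  1.51842114, -0.02696595,
        0.99628967, -0.01997401]), 'qd': array([ 0.00018172,  0.00073391,  0.00043909,  0.00089372,  0.00050685,
       -0.00167313,  0.0017045 ]), 'tau': array([-6.80946632e-04, -5.63404155e+01,  1.22657865e+00, -1.93446207e+01,
        1.11044492e-02,  1.04972773e-02,  9.91620482e-06]), 'eef_pos': array([ 178.73908546, -624.27714852,  238.35539839]), 'tool_rot': array([-3.13962108e+00,  3.72860261e-05,  2.78866691e-01]), 'force': array([-0.14804306, -0.25456976,  0.17415816]), 'torque': array([ 0.01814718, -0.00256215, -0.02958028]), 'width': 85.22845618657924} 8.0
side {'intrinsics': array([[531.31213535,   0.        , 327.46614597],
       [  0.        , 531.31213535, 243.4781951 ],
       [  0.        ,   0.        ,   1.        ]]), 'rvec': array([ 0.13601998, -2.53740974,  1.68681561]), 'tvec': array([590.00283739, 109.93955475, 981.86561255])}
top {'intrinsics': array([[561.3428435 ,   0.        , 320.04111153],
       [  0.        , 561.3428435 , 232.67111422],
       [  0.        ,   0.        ,   1.        ]]), 'rvec': array([ 2.10078442, -2.13175887,  0.16981694]), 'tvec': array([  64.4406189 ,  584.94073342, 1100.57561395])}
```

View pics/side0.png

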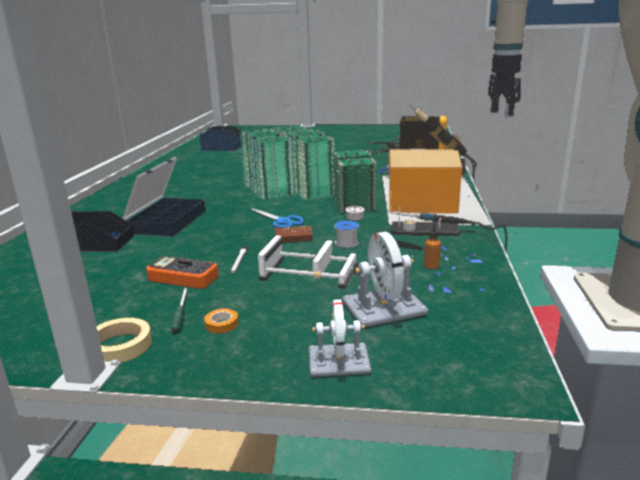

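View pics/top0.png

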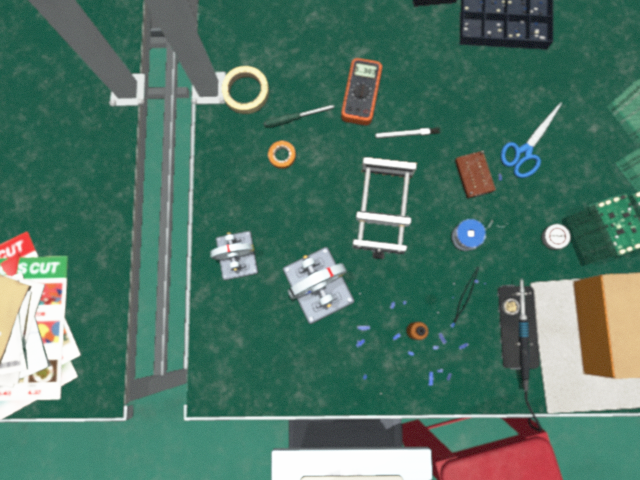

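Candidates for the stand are the larger one, top (318,285) / side (385,280), and a smaller one, top (236,254) / side (338,345). I'll measure both and look closely.

```bash
cat > h.py <<'E'
import cv2,numpy as np
from cell import ctrl
def cam(n):
    c=ctrl.camera_info(n); R=cv2.Rodrigues(c['rvec'])[0]; return c['intrinsics'],R,np.array(c['tvec']).ravel()
def ray(n,u,v,z):
    K,R,t=cam(n); d=R.T@np.linalg.inv(K)@np.array([u,v,1.]); o=-R.T@t
    return o+d*(z-o[2])/d[2]
def proj(n,P):
    K,R,t=cam(n); q=K@(R@np.asarray(P,float)+t); return q[:2]/q[2]
def cloud(n,d):
    K,R,t=cam(n); v,u=np.mgrid[:480,:640]; c=np.stack([(u-K[0,2])/K[0,0]*d,(v-K[1,2])/K[1,1]*d,d],-1)
    return (c-t)@R
E
python3 - <<'E'
from h import *
for n,box in(("side",(330,215,440,335)),("top",(195,215,375,335))):
    im=cv2.imread(f"pics/{n}0.png"); x0,y0,x1,y1=box
    cv2.imwrite(f"pics/{n}0c.png",cv2.resize(im[y0:y1,x0:x1],None,fx=4.4,fy=4.4,interpolation=cv2.INTER_CUBIC))
K,R,t=cam('side');print('side cam',-R.T@t)
K,R,t=cam('top');print('top cam',-R.T@t)
im=cv2.imread("pics/top0.png"); hsv=cv2.cvtColor(im,cv2.COLOR_BGR2HSV)
P=cloud('top',np.load('pics/top0.npy'))
m=((P[...,2]>8)&(P[...,2]<160)).astype(np.uint8)
for (x0,y0,x1,y1) in((205,225,265,285),(275,240,362,328)):
    # base top at z 10..22 & grey
    mm=np.zeros_like(m); mm[y0:y1,x0:x1]=((P[...,2]>8)&(P[...,2]<24)&(hsv[...,1]<60))[y0:y1,x0:x1]
    pts=P[mm>0][:,:2].astype(np.float32)
    print(mm.sum(),np.median(P[mm>0][:,2]),cv2.minAreaRect(pts), 'max z',np.percentile(P[y0:y1,x0:x1,2],99.5))
E
```

```text
side cam [464.68885771 928.80121205 495.62355569]
top cam [ 376.93273771   32.43241423 1189.3043289 ]
822 12.201737120027456 ((548.903564453125, 234.69790649414062), (92.41758728027344, 73.75748443603516), 10.899930000305176) max z 109.90992088176841
1893 16.68683403663143 ((497.36663818359375, 32.53697967529297), (130.276123046875, 168.33090209960938), 25.24163818359375) max z 152.59394067640068
```

```bash
python3 - <<'E'
from h import *
im=cv2.imread("pics/top0.png"); hsv=cv2.cvtColor(im,cv2.COLOR_BGR2HSV)
m=cv2.inRange(hsv,(0,120,60),(8,255,255))|cv2.inRange(hsv,(172,120,60),(180,255,255))
n,l,s,c=cv2.connectedComponentsWithStats(m[240:330,280:360]); print(s,c+[280,240])
E
```

```text
[[   0    0   80   90 7181]
 [  48   28    5    9   19]] [[319.47235761 284.53307339]
 [329.94736842 272.        ]]
```

View pics/side0c.png

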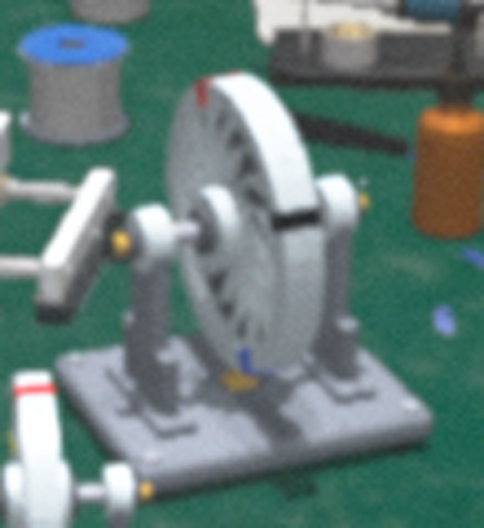

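View pics/top0c.png

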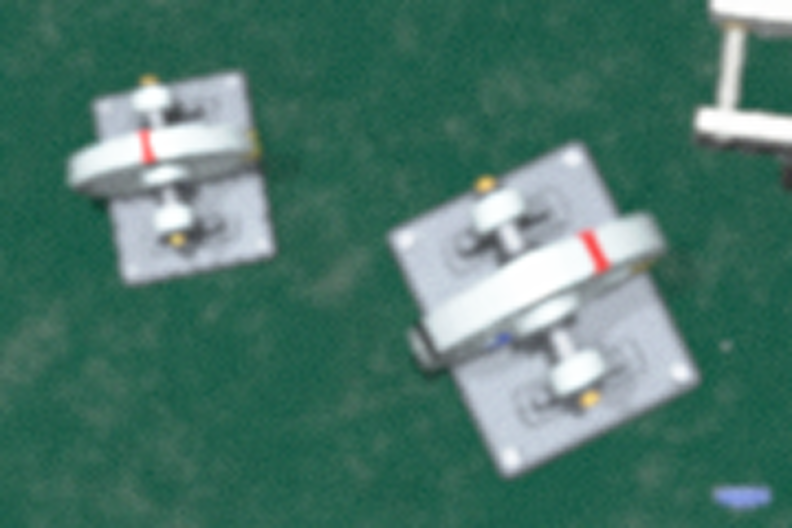

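The larger stand is the one meant: its base is 130 mm across and its top reaches 150 mm. The small one is 92 x 74 mm. In the crop, red shows at the upper right of the rim with black on the left. Next I'll fit the stand pose and measure the wheel angle.

```bash
python3 - <<'E'
from h import *
cr=np.array([(388,237),(580,143),(698,380),(508,476)])/4.4+[195,215]-0.4
W=np.array([ray('top',u,v,15)[:2] for u,v in cr]); print(W.round(1))
print('center',W.mean(0),[np.linalg.norm(W[i]-W[(i+1)%4]).round(1) for i in range(4)])
e=(W[0]-W[3])+(W[1]-W[2]); yaw=np.arctan2(e[1],e[0]); e2=(W[0]-W[1])+(W[3]-W[2]); print('yaw',yaw,np.arctan2(-e2[0],e2[1]))
# gold tips / uprights
g=np.array([(487,183),(590,398)])/4.4+[195,215]-.4
T=np.array([ray('top',u,v,90) for u,v in g]);print(T.mean(0),np.arctan2(*(T[0]-T[1])[[1,0]]))
d=np.load('pics/top0.npy');P=cloud('top',d)
# wheel rim points
m=np.zeros(d.shape,bool);m[245:320,280:360]=True;m&=(P[...,2]>140)
q=P[m];print(len(q),q.mean(0),cv2.minAreaRect(q[:,:2].astype(np.float32)))
for nm,(x0,y0,x1,y1) in dict(bottle=(405,318,432,345),box=(580,270,640,380),iron=(500,280,540,400),tape=(265,138,300,170),frame=(350,150,420,260)).items():
    print(nm,np.percentile(P[y0:y1,x0:x1,2],99),P[(y0+y1)//2,(x0+x1)//2])
ps=cloud('side',np.load('pics/side0.npy'))
E
```

```text
[[517.7 136.1]
 [561.7  43.6]
 [447.6 -10.5]
 [403.9  79.7]]
center [482.72453159  62.2212419 ] [np.float64(102.5), np.float64(126.3), np.float64(100.2), np.float64(127.0)]
yaw 0.45144502752036275 0.4471659142164212
[484.09940137  62.5078488   90.        ] 0.43435597992796443
343 [476.18775196  58.91397894 217.21557272] ((445.2630615234375, 36.031700134277344), (116.53141021728516, 71.75212097167969), 34.637203216552734)
bottle 100.7935498619619 [ 383.97083646 -132.13058855   80.75564309]
box 148.82777503042436 [ 389.95316747 -473.74420249  137.82316912]
iron 50.80868187130021 [ 363.90521433 -341.88419772   34.76201468]
tape 21.716834685021333 [773.90016833 138.92558697   1.33544134]
frame 62.67935453660865 [654.76657429 -84.81142644  -1.56935315]
```

```bash
cat >> h.py <<'E'
C=np.array([483.4,62.3,90.]); YAW=0.447
def SR(): 
    c,s=np.cos(YAW),np.sin(YAW); return np.array([[c,-s,0],[s,c,0],[0,0,1.]])
def hit(n,uv):
    """rays -> first hit on the wheel (r60, |x|<8): angle(rad), radius, axial"""
    K,R,t=cam(n); S=SR(); out=[]
    o=S.T@(-R.T@t-C)
    for u,v in uv:
        d=S.T@(R.T@np.linalg.inv(K)@np.array([u,v,1.])); best=None
        a=d[1]**2+d[2]**2;b=o[1]*d[1]+o[2]*d[2];c=o[1]**2+o[2]**2-61**2;D=b*b-a*c
        if D>0:
            s=(-b-D**.5)/a;p=o+s*d
            if abs(p[0])<=8.5: best=(s,p)
        s=(np.sign(o[0])*8-o[0])/d[0];p=o+s*d
        if np.hypot(p[1],p[2])<61 and (best is None or s<best[0]): best=(s,p)
        if best is not None:
            p=best[1]; out.append((np.arctan2(-p[1],p[2]),np.hypot(p[1],p[2]),p[0],u,v))
    return np.array(out).reshape(-1,5)
OFF=dict(red=0,yellow=90,blue=180,black=270)
def angles(n,im):
    hsv=cv2.cvtColor(im,cv2.COLOR_BGR2HSV); H,S_,V=[hsv[...,i].astype(int) for i in range(3)]
    M=dict(red=((H<9)|(H>170))&(S_>110)&(V>60),yellow=(H>18)&(H<34)&(S_>90)&(V>70),blue=(H>105)&(H<130)&(S_>110)&(V>50),black=(V<50)&(S_<90))
    c=proj(n,C).astype(int)
    for k,m in M.items():
        mm=np.zeros_like(m);mm[c[1]-60:c[1]+60,c[0]-60:c[0]+60]=m[c[1]-60:c[1]+60,c[0]-60:c[0]+60]
        v,u=np.nonzero(mm); h=hit(n,np.c_[u,v]); 
        if not len(h): continue
        h=h[h[:,1]>50]
        if len(h)<2: continue
        a=np.angle(np.exp(1j*h[:,0]).mean()); sp=np.degrees(np.angle(np.exp(1j*(h[:,0]-a))).std())
        print(n,k,'n',len(h),'at',round(np.degrees(a),1),'spread',sp.round(1),'wheel',round((np.degrees(a)-OFF[k]+180)%360-180,1),'ax',h[:,2].mean().round(1),'px',h[:,3:].mean(0).round(0))
def look(tag,show=True):
    for n in('top','side'):
        p,d=ctrl.get_image(n); im=p[:,:,::-1].copy(); cv2.imwrite(f'pics/{n}_{tag}.png',im); angles(n,im)
    if show: comb(tag)
def comb(tag):
    o=[]
    for n in('top','side'):
        im=cv2.imread(f'pics/{n}_{tag}.png'); c=proj(n,C).astype(int)
        o.append(cv2.resize(im[c[1]-60:c[1]+60,c[0]-50:c[0]+50],(400,480),interpolation=cv2.INTER_CUBIC))
    cv2.imwrite(f'pics/c_{tag}.png',np.hstack(o))
E
python3 - <<'E'
from h import *
S=SR()
for n in('top','side'):
    im=cv2.imread(f'pics/{n}0.png'); angles(n,im)
    for ax in(-8,8):
        pts=np.array([proj(n,C+S@[ax,60*np.cos(a),60*np.sin(a)]) for a in np.linspace(0,6.28,60)])
        c=proj(n,C).astype(int)
    big=cv2.resize(im[c[1]-60:c[1]+60,c[0]-50:c[0]+50],None,fx=4,fy=4,interpolation=cv2.INTER_CUBIC)
    for ax,col in((-8,(0,255,0)),(8,(0,0,255))):
        for a in np.linspace(0,6.28,60):
            q=(proj(n,C+S@[ax,60*np.cos(a),60*np.sin(a)])-c+[50,60]+.5)*4
            cv2.circle(big,tuple(q.astype(int)),1,col,-1)
    cv2.imwrite(f'pics/ov_{n}.png',big)
cv2.imwrite('pics/ov.png',np.hstack([cv2.imread('pics/ov_top.png'),cv2.imread('pics/ov_side.png')]))
E
```

```text
top red n 21 at 27.6 spread 1.5 wheel 27.6 ax -0.6 px [330. 272.]
side blue n 3 at -151.1 spread 0.8 wheel 28.9 ax 8.0 px [385. 296.]
side black n 6 at -64.7 spread 0.3 wheel 25.3 ax 0.3 px [397. 264.]
```

View pics/ov.png

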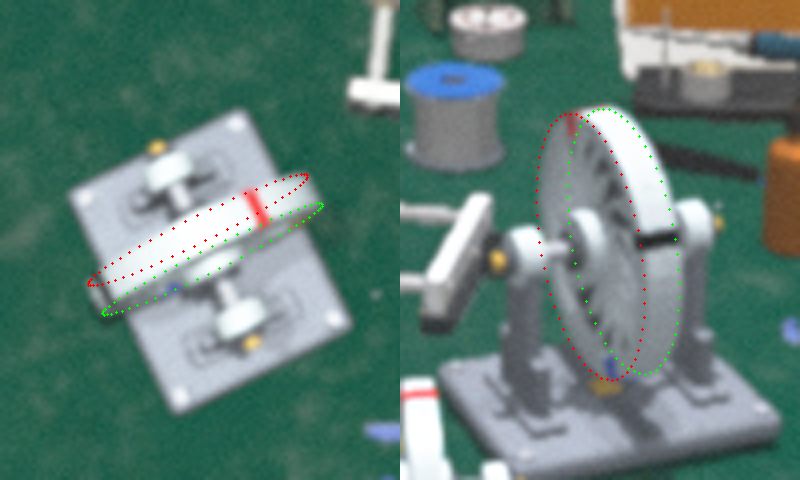

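The circle overlay fits both views, so I have the stand at (483, 62), yaw 0.447, and the wheel at about +27°. I'm moving over it now.

Request:
step_arm([
  [[0.6, 15.2, 34.3, 0, 0, 0, 0.087], [0.6, 15.2, 34.3, 0, 0, 0, 0.087], [0.6, 15.2, 34.3, 0, 0, 0, 0.087], [0.6, 15.2, 34.3, 0, 0, 0, 0.087], [0.6, 15.2, 34.3, 0, 0, 0, 0.087], [0.6, 15.2, 34.3, 0, 0, 0, 0.087], [0.6, 15.2, 34.3, 0, 0, 0, 0.087], [0.6, 15.2, 34.3, 0, 0, 0, 0.087], [0.6, 15.2, 34.3, 0, 0, 0, 0.087], [0.6, 15.2, 34.3, 0, 0, 0, 0.087]],
])

```text
clock: 0.93
eef_pos: [331.1, -280.1, 239.3]
tool_rot: [-3.141, 0.0, 1.153]
force: [0.9, -0.3, 0.4]
width: 51.1
```

Request:
step_arm([
  [[0.6, 15.2, 34.3, 0, 0, 0, 0.087], [0.6, 15.2, 34.3, 0, 0, 0, 0.087], [0.6, 15.2, 34.3, 0, 0, 0, 0.087], [0.6, 15.2, 34.3, 0, 0, 0, 0.087], [0.6, 15.2, 34.3, 0, 0, 0, 0.087], [0.6, 15.2, 34.3, 0, 0, 0, 0.087], [0.6, 15.2, 34.3, 0, 0, 0, 0.087], [0.6, 15.2, 34.3, 0, 0, 0, 0.087], [0.6, 15.2, 34.3, 0, 0, 0, 0.087], [0.6, 15.2, 34.3, 0, 0, 0, 0.087]],
])

```text
clock: 1.77
eef_pos: [483.1, 62.7, 239.2]
tool_rot: [-3.141, 0.0, 2.023]
force: [0.8, 0.3, -0.0]
width: 51.5
```

```bash
cat >> h.py <<'E'
from scipy.spatial.transform import Rotation as Ro
def target(tilt,rad):
    """TCP pose with tool tilted by wheel angle tilt(deg, cw +), TCP at radius rad"""
    S=Ro.from_matrix(SR()); T=S*Ro.from_euler('x',tilt,degrees=True)  # cw about +x
    down=Ro.from_euler('z',YAW)*Ro.from_euler('z',90,degrees=True)*Ro.from_euler('x',180,degrees=True)
    R0=(Ro.from_matrix(SR())*Ro.from_euler('x',tilt,degrees=True)*Ro.from_matrix(SR()).inv())*down
    p=C+T.apply([0,0,rad]); return p,R0
def need(tilt,rad):
    s=ctrl.read_state(); R=Ro.from_euler('xyz',s['tool_rot']); p,R0=target(tilt,rad)
    print('t',round(s['clock'],2),'pos',s['eef_pos'].round(1),'rot',s['tool_rot'].round(3),'F',s['force'].round(1),'w',round(s['width'],1))
    print('q',s['qpos'].round(2))
    print('-> shift',(p-s['eef_pos']).round(1),'turn',(R0*R.inv()).as_rotvec().round(3))
    pl=SR().T@(s['eef_pos']-C); z=SR().T@R.apply([0,0,1]); print('stand-frame',pl.round(1),'radius',np.hypot(pl[1],pl[2]).round(1),'posang',np.degrees(np.arctan2(-pl[1],pl[2])).round(1),'tilt',np.degrees(np.arctan2(z[1],-z[2])).round(1))
E
python3 -c "
from h import *
need(0,130)
need(-40,110)"
```

```text
t 1.77 pos [483.1  62.7 239.2] rot [-3.141  0.     2.023] F [ 0.8  0.3 -0. ] w 51.5
q [ 0.19  0.44 -0.53  1.95  0.29  0.83 -0.05]
-> shift [  0.3  -0.4 -19.2] turn [ 0.    -0.    -0.005]
stand-frame [-1.000e-01  5.000e-01  1.492e+02] radius 149.2 posang -0.2 tilt -0.0
t 1.77 pos [483.1  62.7 239.2] rot [-3.141  0.     2.023] F [ 0.8  0.3 -0. ] w 51.5
q [ 0.19  0.44 -0.53  1.95  0.29  0.83 -0.05]
-> shift [-30.3  63.4 -64.9] turn [-0.628 -0.304 -0.005]
stand-frame [-1.000e-01  5.000e-01  1.492e+02] radius 149.2 posang -0.2 tilt -0.0
```

Request:
step_arm([
  [[0.6, -5, 10.6, -10.8, -0.105, -0.051, 0], [0.6, -5, 10.6, -10.8, -0.105, -0.051, 0], [0.6, -5, 10.6, -10.8, -0.105, -0.051, 0], [0.6, -5, 10.6, -10.8, -0.105, -0.051, 0], [0.6, -5, 10.6, -10.8, -0.105, -0.051, 0], [0.6, -5, 10.6, -10.8, -0.105, -0.051, 0], [0.6, 0, 0, 0, 0, 0, 0]],
])

```text
clock: 2.35
eef_pos: [449.9, 130.4, 172.2]
tool_rot: [-3.131, 0.654, 2.042]
force: [-0.2, 1.1, -1.0]
width: 51.1
```

```bash
python3 -c "
from h import *
need(-40,43)
need(40,43)"
```

```text
t 2.35 pos [449.9 130.4 172.2] rot [-3.131  0.654  2.042] F [-0.2  1.1 -1. ] w 51.1
q [-0.66  0.62 -0.18  2.1   0.92  0.96 -1.11]
-> shift [ 21.5 -43.2 -49.2] turn [-0.035 -0.027 -0.017]
stand-frame [-0.7 75.9 82.2] radius 111.9 posang -42.7 tilt -37.5
t 2.35 pos [449.9 130.4 172.2] rot [-3.131  0.654  2.042] F [-0.2  1.1 -1. ] w 51.1
q [-0.66  0.62 -0.18  2.1   0.92  0.96 -1.11]
-> shift [ 45.4 -93.1 -49.2] turn [ 1.218  0.589 -0.02 ]
stand-frame [-0.7 75.9 82.2] radius 111.9 posang -42.7 tilt -37.5
```

Request:
step_arm([
  [[0.6, 4.3, -8.6, -9.8, -0.008, -0.006, -0.004], [0.6, 4.3, -8.6, -9.8, -0.008, -0.006, -0.004], [0.6, 4.3, -8.6, -9.8, -0.008, -0.006, -0.004], [0.6, 4.3, -8.6, -9.8, -0.008, -0.006, -0.004], [0.6, 4.3, -8.6, -9.8, -0.003, -0.003, -0.001], [0.6, 0, 0, 0, 0, 0, 0]],
])

```text
clock: 2.85
eef_pos: [475.0, 74.8, 127.3]
tool_rot: [3.136, 0.701, 1.993]
force: [0.2, -0.7, -0.9]
width: 51.2
```

```bash
python3 -c "
from h import *
need(-40,43)
look('a')"
```

```text
t 2.85 pos [475.   74.8 127.3] rot [3.136 0.701 1.993] F [ 0.2 -0.7 -0.9] w 51.2
q [-0.62  0.72 -0.1   2.15  1.08  0.86 -1.25]
-> shift [-3.6 12.5 -4.4] turn [0.001 0.005 0.022]
stand-frame [-2.2 14.9 37.3] radius 40.2 posang -21.7 tilt -40.1
top red n 17 at 48.1 spread 1.8 wheel 48.1 ax -0.3 px [338. 268.]
top black n 2 at -75.2 spread 0.1 wheel 14.8 ax -5.1 px [290. 296.]
side yellow n 4 at 155.4 spread 28.1 wheel 65.4 ax 8.0 px [375. 284.]
side blue n 13 at -127.1 spread 1.4 wheel 52.9 ax 5.3 px [391. 295.]
side black n 10 at -26.2 spread 16.7 wheel 63.8 ax 2.1 px [389. 244.]
```

View pics/c_a.png

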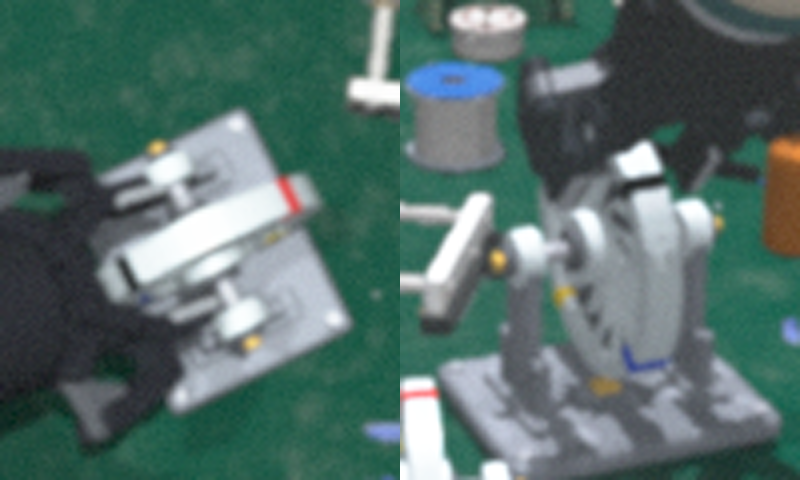

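The wheel has turned from 27° to about 50° and may be rolling by itself. I'll watch it before gripping.

```bash
python3 -c "
from h import *
for i in range(6): 
  look('b%d'%i,i==5); print(ctrl.read_state()['clock'])"
```

```text
top red n 17 at 48.1 spread 1.8 wheel 48.1 ax -0.3 px [338. 268.]
side yellow n 4 at 155.4 spread 28.1 wheel 65.4 ax 8.0 px [375. 284.]
side blue n 13 at -127.4 spread 1.5 wheel 52.6 ax 4.3 px [392. 295.]
side black n 7 at -27.4 spread 17.0 wheel 62.6 ax -0.9 px [391. 244.]
3.05
top red n 16 at 48.1 spread 1.8 wheel 48.1 ax -0.9 px [338. 268.]
top black n 2 at -79.8 spread 0.2 wheel 10.2 ax -2.1 px [290. 295.]
side yellow n 4 at 155.4 spread 28.1 wheel 65.4 ax 8.0 px [375. 284.]
side blue n 14 at -127.3 spread 1.5 wheel 52.7 ax 4.6 px [392. 295.]
side black n 5 at -21.1 spread 34.5 wheel 68.9 ax 3.6 px [387. 246.]
3.15
top red n 16 at 48.1 spread 1.8 wheel 48.1 ax -0.9 px [338. 268.]
side yellow n 4 at 155.4 spread 28.1 wheel 65.4 ax 8.0 px [375. 284.]
side blue n 13 at -127.4 spread 1.6 wheel 52.6 ax 5.4 px [391. 295.]
side black n 9 at -28.7 spread 14.2 wheel 61.3 ax 0.6 px [390. 245.]
3.25
top red n 17 at 48.1 spread 1.8 wheel 48.1 ax -0.3 px [338. 268.]
side yellow n 4 at 155.4 spread 28.1 wheel 65.4 ax 8.0 px [375. 284.]
side blue n 14 at -127.3 spread 1.5 wheel 52.7 ax 5.2 px [392. 295.]
side black n 14 at -23.9 spread 17.0 wheel 66.1 ax 1.9 px [389. 243.]
3.35
top red n 16 at 48.1 spread 1.8 wheel 48.1 ax -0.9 px [338. 268.]
side yellow n 4 at 155.4 spread 28.1 wheel 65.4 ax 8.0 px [375. 284.]
side blue n 14 at -127.5 spread 1.6 wheel 52.5 ax 4.3 px [392. 296.]
side black n 7 at -17.4 spread 35.0 wheel 72.6 ax 0.8 px [388. 244.]
3.45
top red n 16 at 48.1 spread 1.8 wheel 48.1 ax -0.9 px [338. 268.]
side yellow n 3 at 140.6 spread 1.2 wheel 50.6 ax 8.0 px [372. 279.]
side blue n 14 at -127.3 spread 1.5 wheel 52.7 ax 4.6 px [392. 295.]
side black n 8 at -28.8 spread 16.6 wheel 61.2 ax -0.8 px [391. 245.]
3.55
```

View pics/c_b5.png

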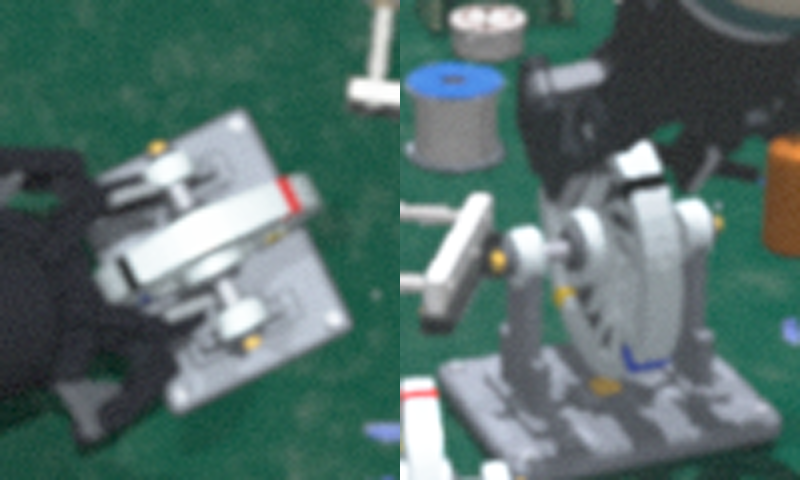

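The wheel is now at rest at about +50°; either it rolled early or it was dragged. I'm centring the tool on the rim and gripping.

Request:
step_arm([
  [[0.6, -1.8, 6.2, -2.2, 0, 0.002, 0.011], [0.6, -1.8, 6.2, -2.2, 0, 0.002, 0.011], [0.6, 0, 0, 0, 0, 0, 0], [0.6, 0, 0, 0, 0, 0, 0]],
])

```text
clock: 3.88
eef_pos: [471.7, 90.4, 123.9]
tool_rot: [3.137, 0.698, 2.019]
force: [-1.0, -0.1, 0.1]
width: 51.2
```

```bash
python3 -c "
from h import *
need(-40,43)"
```

```text
t 3.88 pos [471.7  90.4 123.9] rot [3.137 0.698 2.019] F [-1.  -0.1  0.1] w 51.2
q [-0.64  0.73 -0.11  2.15  1.09  0.87 -1.26]
-> shift [-0.2 -3.2 -0.9] turn [-0.002  0.003 -0.005]
stand-frame [ 1.6 30.4 33.9] radius 45.5 posang -41.9 tilt -40.0
```

Request:
step_arm([
  [[0.5, -0.2, -3, -0.9, 0, 0, -0.004], [0.3, 0, 0, 0, 0, 0, 0], [0, 0, 0, 0, 0, 0, 0], [0, 0, 0, 0, 0, 0, 0], [0, 0, 0, 0, 0, 0, 0], [0, 0, 0, 0, 0, 0, 0]],
])

```text
clock: 4.38
eef_pos: [470.2, 85.5, 123.5]
tool_rot: [3.139, 0.699, 2.013]
force: [-4.8, 0.9, 4.7]
width: 15.1
```

```bash
python3 -c "
from h import *
need(-40,43)
look('c',0)
# arc increments
for a in range(-40,45,10):
  p,_=target(a,43); q,_=target(a+5,43); print(a,(q-p).round(2))
S=SR(); print(S@[np.radians(5),0,0])"
```

```text
t 4.38 pos [470.2  85.5 123.5] rot [3.139 0.699 2.013] F [-4.8  0.9  4.7] w 15.1
q [-0.64  0.73 -0.11  2.15  1.09  0.86 -1.26]
-> shift [ 1.3  1.8 -0.5] turn [0.    0.002 0.003]
stand-frame [-1.9 26.6 33.5] radius 42.7 posang -38.5 tilt -40.1
top red n 16 at 48.1 spread 1.8 wheel 48.1 ax -0.9 px [338. 268.]
side yellow n 4 at 155.4 spread 28.1 wheel 65.4 ax 8.0 px [375. 284.]
side blue n 15 at -127.4 spread 1.6 wheel 52.6 ax 4.6 px [392. 295.]
side black n 11 at -28.4 spread 11.2 wheel 61.6 ax -5.1 px [394. 244.]
-40 [ 1.29 -2.68  2.28]
-30 [ 1.44 -3.    1.73]
-20 [ 1.55 -3.23  1.13]
-10 [ 1.61 -3.35  0.49]
0 [ 1.62 -3.38 -0.16]
10 [ 1.58 -3.3  -0.81]
20 [ 1.5  -3.13 -1.44]
30 [ 1.37 -2.85 -2.02]
40 [ 1.2  -2.49 -2.53]
[0.07869235 0.037722   0.        ]
```

The rim is gripped (15 mm). I'll turn it clockwise from tilt -40° to +40° at 5° per row.

Request:
step_arm([
  [[0, 1.3, -2.7, 2.3, 0.0787, 0.0377, 0], [0, 1.37, -2.85, 2.0, 0.0787, 0.0377, 0], [0, 1.44, -3.0, 1.73, 0.0787, 0.0377, 0], [0, 1.5, -3.12, 1.43, 0.0787, 0.0377, 0], [0, 1.55, -3.23, 1.13, 0.0787, 0.0377, 0], [0, 1.58, -3.3, 0.8, 0.0787, 0.0377, 0], [0, 1.61, -3.35, 0.49, 0.0787, 0.0377, 0], [0, 1.62, -3.37, 0.16, 0.0787, 0.0377, 0], [0, 1.62, -3.38, -0.16, 0.0787, 0.0377, 0], [0, 1.6, -3.35, -0.49, 0.0787, 0.0377, 0]],
])

```text
clock: 5.32
eef_pos: [484.4, 55.7, 132.5]
tool_rot: [-3.141, -0.182, 2.015]
force: [-1.3, 6.7, -28.9]
width: 15.0
```

```bash
python3 -c "
from h import *
need(10,43)"
```

```text
t 5.32 pos [484.4  55.7 132.5] rot [-3.141 -0.182  2.015] F [ -1.3   6.7 -28.9] w 15.0
q [ 0.4   0.69 -0.7   1.99  0.41  0.67 -0.07]
-> shift [ 2.3 -0.1 -0.2] turn [-0.007 -0.003  0.002]
stand-frame [-2.  -6.4 42.5] radius 43.0 posang 8.5 tilt 10.4
```

Request:
step_arm([
  [[0, 1.6, -3.3, -1.3, 0.0787, 0.0377, 0], [0, 1.55, -3.23, -1.5, 0.0787, 0.0377, 0], [0, 1.5, -3.13, -1.6, 0.0787, 0.0377, 0], [0, 1.44, -3.0, -1.73, 0.0787, 0.0377, 0], [0, 1.37, -2.85, -2.02, 0.0787, 0.0377, 0], [0, 1.3, -2.7, -2.3, 0.0787, 0.0377, 0], [0, 0, 0, 0, 0, 0, 0]],
])

```text
clock: 5.9
eef_pos: [494.4, 34.7, 120.4]
tool_rot: [-3.134, -0.71, 2.003]
force: [-4.0, -3.2, 7.6]
width: 15.3
```

```bash
python3 -c "
from h import *
need(40,43)
look('d')"
```

```text
t 5.9 pos [494.4  34.7 120.4] rot [-3.134 -0.71   2.003] F [-4.  -3.2  7.6] w 15.3
q [ 0.75  1.04 -0.94  1.75  0.17  0.99  0.31]
-> shift [1.  2.7 2.6] turn [-0.008 -0.01   0.01 ]
stand-frame [ -2.  -29.6  30.4] radius 42.4 posang 44.3 tilt 40.7
top blue n 19 at -48.2 spread 1.7 wheel 131.8 ax -0.3 px [295. 290.]
side red n 3 at 132.1 spread 1.4 wheel 132.1 ax 8.0 px [371. 275.]
side yellow n 9 at -136.6 spread 6.6 wheel 133.4 ax 8.0 px [388. 296.]
side blue n 40 at -49.3 spread 1.9 wheel 130.7 ax 0.7 px [395. 255.]
```

View pics/c_d.png

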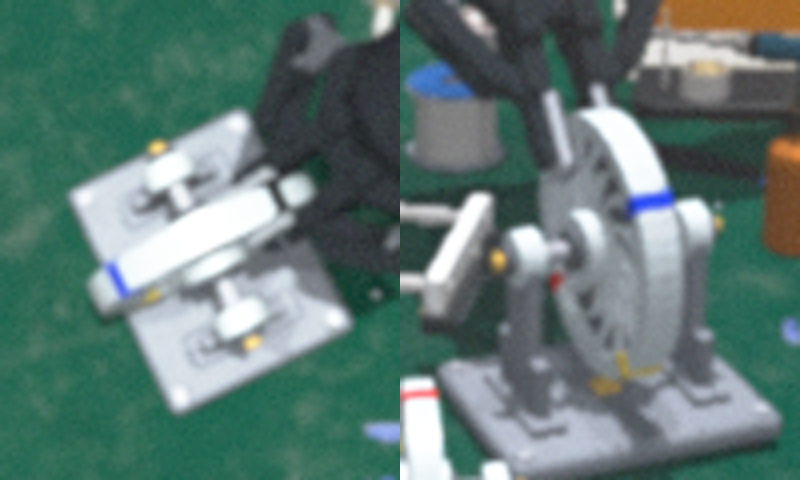

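The wheel is at about 132°, with blue upper-left. I'll release and watch it roll.

Request:
step_arm([
  [[0.5, 0, 0, 0, 0, 0, 0], [0.5, 0, 0, 0, 0, 0, 0], [0.5, 0, 0, 0, 0, 0, 0], [0.5, 0, 0, 0, 0, 0, 0], [0.5, 0, 0, 0, 0, 0, 0], [0.5, 0, 0, 0, 0, 0, 0]],
])

```text
clock: 6.5
eef_pos: [495.9, 36.9, 122.4]
tool_rot: [3.141, -0.697, 2.014]
force: [0.2, -0.7, 0.3]
width: 42.6
```

```bash
python3 -c "
from h import *
need(40,43)
look('e')"
```

```text
t 6.5 pos [495.9  36.9 122.4] rot [ 3.141 -0.697  2.014] F [ 0.2 -0.7  0.3] w 42.6
q [ 0.75  1.04 -0.94  1.75  0.18  0.98  0.31]
-> shift [-0.5  0.5  0.5] turn [0.001 0.001 0.004]
stand-frame [  0.3 -28.3  32.4] radius 43.1 posang 41.1 tilt 39.9
top blue n 11 at -65.7 spread 2.6 wheel 114.3 ax 0.6 px [290. 292.]
side yellow n 11 at -153.1 spread 2.8 wheel 116.9 ax 8.0 px [385. 298.]
side blue n 45 at -66.5 spread 2.0 wheel 113.5 ax 1.2 px [397. 266.]
```

Request:
step_arm([
  [[0.5, 0, 0, 0, 0, 0, 0], [0.5, 0, 0, 0, 0, 0, 0], [0.5, 0, 0, 0, 0, 0, 0], [0.5, 0, 0, 0, 0, 0, 0], [0.5, 0, 0, 0, 0, 0, 0], [0.5, 0, 0, 0, 0, 0, 0], [0.5, 0, 0, 0, 0, 0, 0], [0.5, 0, 0, 0, 0, 0, 0], [0.5, 0, 0, 0, 0, 0, 0], [0.5, 0, 0, 0, 0, 0, 0]],
])

```text
clock: 7.43
eef_pos: [495.7, 36.8, 122.2]
tool_rot: [3.142, -0.698, 2.013]
force: [-0.6, -0.2, -0.2]
width: 42.8
```

```bash
python3 -c "
from h import *
look('f')"
```

```text
top blue n 15 at -73.4 spread 3.7 wheel 106.6 ax -1.3 px [290. 294.]
side yellow n 12 at -158.6 spread 3.1 wheel 111.4 ax 8.0 px [384. 297.]
side blue n 45 at -71.3 spread 2.0 wheel 108.7 ax 0.4 px [397. 269.]
```

View pics/c_f.png

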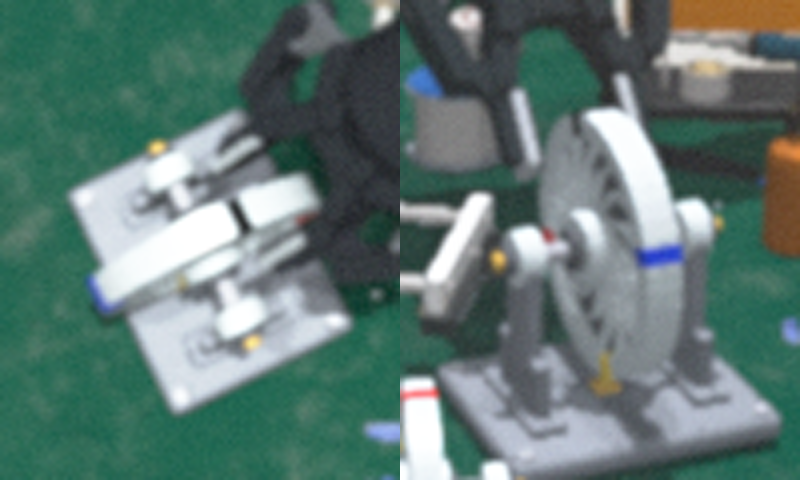

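Request:
step_arm([
  [[0.5, 0, 0, 0, 0, 0, 0], [0.5, 0, 0, 0, 0, 0, 0], [0.5, 0, 0, 0, 0, 0, 0], [0.5, 0, 0, 0, 0, 0, 0], [0.5, 0, 0, 0, 0, 0, 0], [0.5, 0, 0, 0, 0, 0, 0]],
])

```text
clock: 8.03
eef_pos: [495.7, 36.7, 122.2]
tool_rot: [3.142, -0.698, 2.013]
force: [-0.3, 0.6, 0.0]
width: 42.9
```

```bash
python3 -c "
from h import *
look('g')
need(40,43)
need(-40,43)
for a in range(40,-45,-10):
  p,_=target(a,43); q,_=target(a-5,43); print(a,(q-p).round(2))
"
```

```text
top blue n 15 at -73.4 spread 3.7 wheel 106.6 ax -1.3 px [290. 294.]
side yellow n 11 at -158.2 spread 3.1 wheel 111.8 ax 8.0 px [384. 297.]
side blue n 44 at -71.5 spread 1.9 wheel 108.5 ax 0.7 px [397. 269.]
t 8.13 pos [495.7  36.8 122.2] rot [-3.142 -0.698  2.013] F [-0.4 -0.1 -0.8] w 42.6
q [ 0.75  1.04 -0.94  1.75  0.18  0.98  0.31]
-> shift [-0.3  0.6  0.7] turn [ 0.    -0.     0.004]
stand-frame [  0.  -28.3  32.2] radius 42.9 posang 41.3 tilt 40.0
t 8.13 pos [495.7  36.8 122.2] rot [-3.142 -0.698  2.013] F [-0.4 -0.1 -0.8] w 42.6
q [ 0.75  1.04 -0.94  1.75  0.18  0.98  0.31]
-> shift [-24.2  50.5   0.7] turn [-1.26  -0.601  0.004]
stand-frame [  0.  -28.3  32.2] radius 42.9 posang 41.3 tilt 40.0
40 [-1.29  2.68  2.28]
30 [-1.44  3.    1.73]
20 [-1.55  3.23  1.13]
10 [-1.61  3.35  0.49]
0 [-1.62  3.38 -0.16]
-10 [-1.58  3.3  -0.81]
-20 [-1.5   3.13 -1.44]
-30 [-1.37  2.85 -2.02]
-40 [-1.2   2.49 -2.53]
```

It stopped at about 109° after rolling counter-clockwise. Now I'll grip here and turn it back counter-clockwise.

Request:
step_arm([
  [[0.3, -0.3, 0.6, 0.7, 0, 0, 0], [0, 0, 0, 0, 0, 0, 0], [0, 0, 0, 0, 0, 0, 0], [0, 0, 0, 0, 0, 0, 0], [0, -1.29, 2.68, 2.1, -0.0787, -0.0377, 0], [0, -1.37, 2.85, 1.9, -0.0787, -0.0377, 0], [0, -1.44, 3.0, 1.65, -0.0787, -0.0377, 0], [0, -1.5, 3.12, 1.3, -0.0787, -0.0377, 0], [0, -1.55, 3.23, 1.1, -0.0787, -0.0377, 0], [0, -1.58, 3.3, 0.8, -0.0787, -0.0377, 0]],
])

```text
clock: 8.97
eef_pos: [485.9, 52.7, 131.8]
tool_rot: [-3.141, -0.168, 2.013]
force: [0.9, -2.9, -21.5]
width: 14.9
```

Request:
step_arm([
  [[0, -1.61, 3.35, 0.49, -0.0787, -0.0377, 0], [0, -1.62, 3.37, 0.16, -0.0787, -0.0377, 0], [0, -1.62, 3.38, -0.16, -0.0787, -0.0377, 0], [0, -1.6, 3.35, -0.49, -0.0787, -0.0377, 0], [0, -1.58, 3.3, -0.81, -0.0787, -0.0377, 0], [0, -1.54, 3.23, -1.12, -0.0787, -0.0377, 0], [0, -1.5, 3.13, -1.44, -0.0787, -0.0377, 0], [0, -1.44, 3.0, -1.73, -0.0787, -0.0377, 0], [0, -1.37, 2.85, -2.02, -0.0787, -0.0377, 0], [0, -1.29, 2.68, -2.3, -0.0787, -0.0377, 0]],
])

```text
clock: 9.8
eef_pos: [470.7, 84.6, 124.5]
tool_rot: [3.137, 0.709, 2.012]
force: [-1.4, -9.2, -3.6]
width: 14.9
```

```bash
python3 -c "
from h import *
look('h')
need(-40,43)
"
```

```text
top red n 22 at 30.0 spread 1.9 wheel 30.0 ax -1.3 px [331. 272.]
side blue n 4 at -149.2 spread 1.6 wheel 30.8 ax 8.0 px [386. 296.]
side black n 32 at -44.5 spread 19.4 wheel 45.5 ax -0.7 px [394. 253.]
t 9.9 pos [469.4  87.1 122.3] rot [-3.14   0.707  2.021] F [-5.3 -0.3 10.4] w 14.8
q [-0.69  0.73 -0.03  2.15  1.06  0.82 -1.24]
-> shift [2.  0.1 0.6] turn [ 0.008  0.003 -0.002]
stand-frame [-1.9 28.4 32.3] radius 43.0 posang -41.3 tilt -40.5
```

Request:
step_arm([
  [[0.5, 0, 0, 0, 0, 0, 0], [0.5, 0, 0, 0, 0, 0, 0], [0.5, 0, 0, 0, 0, 0, 0], [0.5, 0, 0, 0, 0, 0, 0], [0.5, 0, 0, 0, 0, 0, 0], [0.5, 0, 0, 0, 0, 0, 0], [0.5, 0, 0, 0, 0, 0, 0], [0.5, 0, 0, 0, 0, 0, 0], [0.5, 0, 0, 0, 0, 0, 0], [0.5, 0, 0, 0, 0, 0, 0]],
])

```text
clock: 10.73
eef_pos: [471.5, 87.1, 122.3]
tool_rot: [3.136, 0.698, 2.013]
force: [-0.2, -0.8, 0.3]
width: 42.8
```

```bash
python3 -c "
from h import *
look('i')
"
```

```text
top red n 11 at 46.1 spread 1.0 wheel 46.1 ax -0.8 px [337. 269.]
side yellow n 5 at 149.9 spread 27.0 wheel 59.9 ax 8.0 px [374. 282.]
side blue n 11 at -128.5 spread 1.6 wheel 51.5 ax 5.3 px [391. 296.]
side black n 29 at -30.5 spread 25.9 wheel 59.5 ax 1.3 px [390. 247.]
```

Request:
step_arm([
  [[0.5, 0, 0, 0, 0, 0, 0], [0.5, 0, 0, 0, 0, 0, 0], [0.5, 0, 0, 0, 0, 0, 0], [0.5, 0, 0, 0, 0, 0, 0], [0.5, 0, 0, 0, 0, 0, 0], [0.5, 0, 0, 0, 0, 0, 0], [0.5, 0, 0, 0, 0, 0, 0], [0.5, 0, 0, 0, 0, 0, 0], [0.5, 0, 0, 0, 0, 0, 0]],
])

```text
clock: 11.58
eef_pos: [471.4, 87.2, 122.3]
tool_rot: [3.136, 0.698, 2.013]
force: [0.3, 0.4, -0.5]
width: 42.5
```

```bash
python3 -c "
from h import *
look('j')
need(-40,43)
need(40,110)
for a in (-40,-20,0,20,40): print(a,target(a,85)[0].round(1))
"
```

```text
top red n 17 at 48.1 spread 1.8 wheel 48.1 ax -0.3 px [338. 268.]
side yellow n 4 at 155.4 spread 28.1 wheel 65.4 ax 8.0 px [375. 284.]
side blue n 13 at -127.4 spread 1.5 wheel 52.6 ax 4.3 px [392. 295.]
side black n 27 at -34.4 spread 10.4 wheel 55.6 ax 1.3 px [391. 247.]
t 11.68 pos [471.5  87.2 122.3] rot [3.136 0.698 2.013] F [0.3 0.  0.2] w 42.7
q [-0.69  0.73 -0.03  2.15  1.06  0.82 -1.23]
-> shift [-0.   0.1  0.6] turn [-0.002  0.004  0.001]
stand-frame [-0.  27.6 32.3] radius 42.5 posang -40.5 tilt -40.0
t 11.68 pos [471.5  87.2 122.3] rot [3.136 0.698 2.013] F [0.3 0.  0.2] w 42.7
q [-0.69  0.73 -0.03  2.15  1.06  0.82 -1.23]
-> shift [ 42.5 -88.6  51.9] turn [1.258 0.606 0.004]
stand-frame [-0.  27.6 32.3] radius 42.5 posang -40.5 tilt -40.0
-40 [459.8 111.6 155.1]
-20 [470.8  88.5 169.9]
0 [483.4  62.3 175. ]
20 [496.   36.1 169.9]
40 [507.   13.  155.1]
```

View pics/c_j.png

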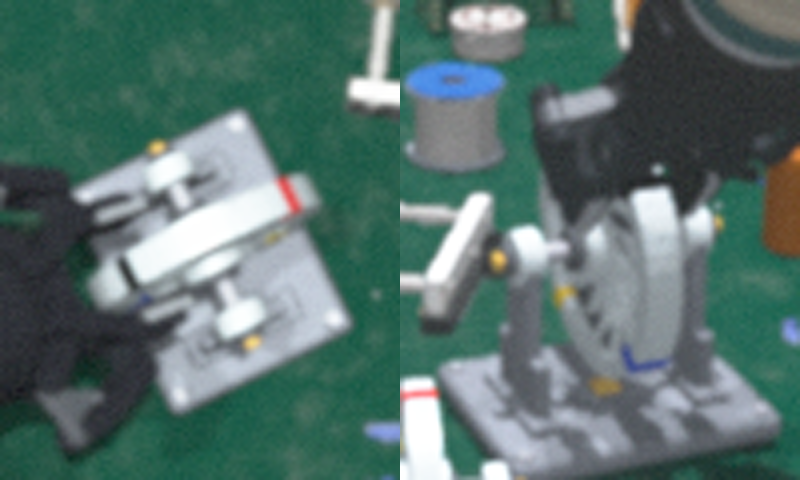

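The wheel came back to the same stop, about 50°. The two stops are 50° after rolling clockwise and 109° after rolling counter-clockwise, so the heavy side is down at about 79.5°, a lag of 29.5° either way. Now I'll grip and turn it +29.5°.

Request:
step_arm([
  [[0.3, 0, 0.1, 0.6, 0, 0, 0], [0, 0, 0, 0, 0, 0, 0], [0, 0, 0, 0, 0, 0, 0], [0, 0, 0, 0, 0, 0, 0], [0, 0, 0, 0, 0, 0, 0]],
])

```text
clock: 12.1
eef_pos: [469.7, 86.5, 123.2]
tool_rot: [3.139, 0.699, 2.014]
force: [-6.9, 1.9, 5.5]
width: 14.8
```

Request:
step_arm([
  [[0, 1.3, -2.7, 2.2, 0.077, 0.037, 0], [0, 1.37, -2.85, 1.9, 0.077, 0.037, 0], [0, 1.44, -3.0, 1.6, 0.077, 0.037, 0], [0, 1.5, -3.12, 1.3, 0.077, 0.037, 0], [0, 1.55, -3.23, 1.0, 0.077, 0.037, 0], [0, 1.58, -3.3, 0.7, 0.077, 0.037, 0], [0, 0, 0, 0, 0, 0, 0], [0, 0, 0, 0, 0, 0, 0], [0, 0, 0, 0, 0, 0, 0]],
])

```text
clock: 12.85
eef_pos: [479.8, 65.5, 132.7]
tool_rot: [3.141, 0.189, 2.011]
force: [-2.5, -4.2, 10.5]
width: 15.2
```

```bash
python3 -c "
from h import *
look('k')
need(-10,43)
"
```

```text
top black n 26 at 1.9 spread 34.6 wheel 91.9 ax -2.4 px [318. 279.]
side red n 3 at 78.7 spread 2.2 wheel 78.7 ax 8.0 px [368. 250.]
side yellow n 6 at -179.6 spread 11.3 wheel 90.4 ax 8.0 px [379. 293.]
side blue n 31 at -97.0 spread 1.8 wheel 83.0 ax 0.8 px [398. 284.]
side black n 7 at 5.3 spread 9.5 wheel 95.3 ax 3.3 px [381. 235.]
t 12.95 pos [479.8  65.6 132.7] rot [-3.141  0.19   2.012] F [-3.2 -5.3 10.9] w 14.9
q [-0.1   0.58 -0.32  2.11  0.7   0.58 -0.54]
-> shift [ 0.4  3.5 -0.3] turn [0.014 0.006 0.006]
stand-frame [-1.9  4.5 42.7] radius 42.9 posang -6.0 tilt -10.9
```

View pics/c_k.png

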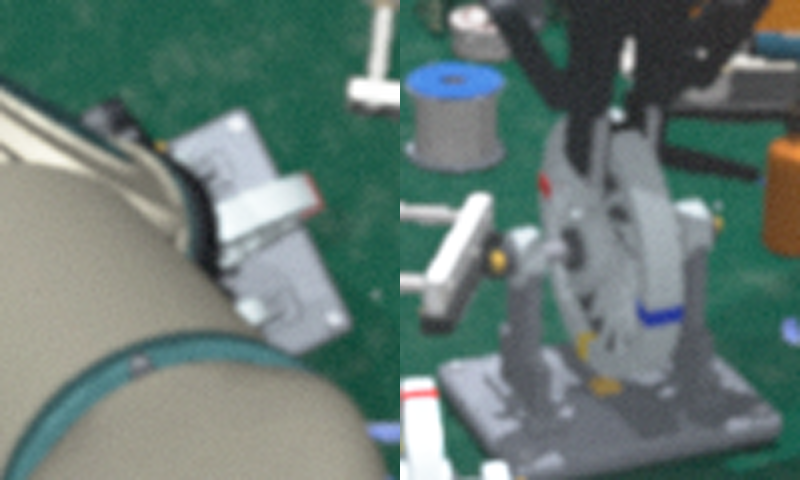

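Request:
step_arm([
  [[0, 0, 0, 0, 0, 0, 0], [0, 0, 0, 0, 0, 0, 0], [0, 0, 0, 0, 0, 0, 0], [0, 0, 0, 0, 0, 0, 0], [0, 0, 0, 0, 0, 0, 0], [0, 0, 0, 0, 0, 0, 0]],
])

```text
clock: 13.45
eef_pos: [479.7, 65.6, 132.7]
tool_rot: [-3.141, 0.191, 2.013]
force: [-2.6, -5.9, 10.5]
width: 14.7
```

```bash
python3 -c "
from h import *
look('l')
need(-10,43)
im=cv2.imread('pics/top_l.png');P=[]
for n,f in(('0','pics/side0.png'),('l','pics/side_l.png')):
  h=cv2.cvtColor(cv2.imread(f),cv2.COLOR_BGR2HSV); m=cv2.inRange(h,(5,150,80),(22,255,255))
  for nm,(a,b,c,d) in dict(bottle=(420,235,445,272),tape=(200,305,245,335)).items():
    v,u=np.nonzero(m[b:d,a:c]); print(nm,u.mean()+a,v.mean()+b,len(u))
"
```

```text
top black n 27 at 1.4 spread 48.4 wheel 91.4 ax -2.0 px [317. 279.]
side red n 3 at 78.7 spread 2.2 wheel 78.7 ax 8.0 px [368. 250.]
side yellow n 7 at 178.9 spread 11.1 wheel 88.9 ax 8.0 px [379. 293.]
side blue n 33 at -97.2 spread 1.9 wheel 82.8 ax 0.7 px [398. 284.]
side black n 4 at 12.8 spread 5.2 wheel 102.8 ax 5.9 px [378. 235.]
t 13.55 pos [479.7  65.6 132.7] rot [-3.141  0.191  2.013] F [-1.8 -5.7 10. ] w 15.1
q [-0.11  0.58 -0.32  2.11  0.7   0.58 -0.55]
-> shift [ 0.4  3.4 -0.3] turn [0.015 0.006 0.005]
stand-frame [-1.9  4.6 42.7] radius 42.9 posang -6.1 tilt -10.9
bottle 432.49056603773585 252.7672955974843 318
tape 221.0728155339806 322.6747572815534 412
bottle 431.94101876675603 253.38605898123325 373
tape 220.93187347931874 322.7445255474453 411
```

The wheel is at rest and gripped at about 81°, against a target of 80°. The bottle and tape haven't moved, so I'm handing in.

```bash
python3 -c "
from cell import ctrl
print(ctrl.finish_job())"
```

```text
the job is handed in; nothing more can be done
None
```

I found the heavy side of the wheel on the larger stand and turned it straight down. I handed the job in at 13.6 s with the wheel still gripped at rest. The hand-in gives no verdict.

- **Finding the heavy side:** I turned the wheel by hand and let it go once from each side, about 50° out. Let go at 132°, it rolled counter-clockwise and stuck at about 109°. Let go at 30°, it rolled clockwise and stuck at about 50°, the same angle where I found it resting earlier. Midway, at about 80°, the heavy side is straight down. The 29–30° lag on either side fits the 18–43° you gave.
- **Final position:** In the last picture the blue mark reads 82.8° and the red mark 78.7°, so about 81° against the target of 80°. The readings did not change over the last 0.6 s, and the fingers stand 15 mm apart on the rim.
- **Readings that disagreed:** The marks differ from each other by up to about 4°, still well inside the 12° allowed. The yellow and black readings in that last picture were off because the base and gripper confused them, so I ignored them.
- **An early movement:** The wheel went from 27° to 50° before I gripped it. I took this as it rolling by itself, but a finger may have brushed it.
- **Bottle and tape:** Both were within about a pixel of where they started in the side picture.

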